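Tare the scale and weigh out the bath-salt balls

TASK

Zero the scale with the empty jar and its funnel standing on it: turn the dial by the knob in its middle until the long zero mark stands under the needle, and let go. Then pour all five bath-salt balls from the scoop through the funnel into the jar, leaving the jar on the scale's platform and the knob as you set it, so that the needle shows the balls' weight. Finally stand the scoop upright on the counter and leave the other things where they are.

Things in the scene. Friction and masses are not known exactly. Their poses are not given: they have to be found in the camera images.
- scale: White mechanical counter scale, fixed, 150 (x) x 335 (y) x 45 mm high. Origin: centre of its underside, z up. A round turning dial lies face up on its top with the centre at local (0, -95) mm; a sprung round steel platform (radius 58 mm) is at local (0, +95) mm.
- tare_knob: The turning dial: a white dial plate with marks and steel bezel (radius 68 mm) that turns, as one piece, with the round black ribbed knob in its middle (34 mm in diameter, 36 mm tall, top 90 mm above the counter). It turns freely both ways; friction (0.03 N m) keeps it where it is left. Origin on its vertical axis at the scale's top; local +x points at the zero mark.
- knob_grip (a point): Point on the knob's axis, 78 mm above the counter and 12 mm under the knob's top: the height to grip.
- needle_tip (a point): Tip of the thin dark needle, 45 mm from the knob's axis, just above the dial plate. Only the load on the platform moves it: clockwise seen from above by 45 degrees per 50 g. With the empty jar on it points about to the scale's local +x. It does not turn with the knob.
- zero_mark (a point): Point on the dial plate's zero mark, 45 mm from the knob's axis; it turns with the knob. The zero mark is the one long bold bar that reaches out over the bezel; the other marks are short, one each 15 degrees.
- weight_mark (a point): Point on the dial plate, 45 mm from the axis, at the mark 45 degrees clockwise of zero; it turns with the knob. Here the needle of a zeroed scale comes to stand under the five balls.
- jar: Clear round plastic jar, 0.3 kg, 65 mm outside and 58 mm inside diameter, 85 mm tall, with a metal funnel fixed in its mouth (throat 49 mm inside diameter, its lower end 74 mm above the jar's underside). It stands loose inside a low ring on the scale's platform, about 61 mm above the counter. Origin: centre of its underside, z up.
- funnel_mouth (a point): Centre of the funnel's mouth, at rim height, 130 mm above the jar's underside. The mouth is 114 mm inside and 120 mm outside in diameter.
- scoop: Metal scoop, 0.12 kg: a tray 82 mm long (x), 70 mm wide (y), with 34 mm walls at the sides and at the back (+x). Its front (local -x) is open. A bar handle on a post at the back runs above the tray along local x. Origin: centre of its underside, z up.
- scoop_lip (a point): Middle of the scoop's pouring edge at its open front, local (-43, 0, 15) mm; the floor ramps up to it by 20 degrees over the last 32 mm, so the balls roll out only when the front is tipped down well beyond that.
- scoop_grip (a point): Where to grip the scoop's grey bar handle, local (0, 0, 72) mm, with the fingers closing along local y. The bar is 12 mm wide (y), 16 mm high and 75 mm long (local x -29 to 46 mm).
- ball0: Off-white bath-salt ball, 20 mm in diameter, 10 g, one of five lying in the scoop at the start. Origin: its centre.
- ball1: Off-white bath-salt ball, 20 mm in diameter, 10 g, one of five lying in the scoop at the start. Origin: its centre.
- ball2: Off-white bath-salt ball, 20 mm in diameter, 10 g, one of five lying in the scoop at the start. Origin: its centre.
- ball3: Off-white bath-salt ball, 20 mm in diameter, 10 g, one of five lying in the scoop at the start. Origin: its centre.
- ball4: Off-white bath-salt ball, 20 mm in diameter, 10 g, one of five lying in the scoop at the start. Origin: its centre.
- soap_dish: Bystander: white ceramic soap dish 125 x 85 x 31 mm with a soap in it. Origin: on its underside, z up. Leave it alone.
- cream_jar: Bystander: squat amber cream jar, 60 mm in diameter, 46 mm tall. Origin: on its underside, z up. Leave it alone.
- nail_brush: Bystander: wooden nail brush 90 x 40 x 31 mm. Origin: on its underside, z up. Leave it alone.
- tooth_mug: Bystander: white ceramic mug, 72 mm in diameter, 95 mm tall, handle at local +y. Origin: on its underside, z up. Leave it alone.
- shampoo: Bystander: plastic shampoo bottle, 56 mm in diameter, 165 mm tall. Origin: on its underside, z up. Leave it alone.
- comb: Bystander: black comb 150 mm long (local y), 45 mm wide, 5 mm thick. Origin: on its underside, z up. Leave it alone.
Mind the look-alikes: they are no part of the job. What is shaped like the jar but yellow is not meant. What is shaped like the scoop but blue is not meant.

How it is judged (in metres and radians):
On the way, in this order (a step that is already met when the one before it is completed fails the run):
1. the needle stands over the dial's zero mark (within 5.5 mm at its tip, half a division) with the hand off the knob and all balls still away from the jar (horizontal distance between needle_tip and zero_mark below 0.0055 m and contact force between the fingers and tare_knob below 0.2 N and horizontal distance between each of ball0, ball1, ball2, ball3, ball4 and jar above 0.1 m), for 0.4 s.
2. all five balls are inside the jar, below the funnel's throat (horizontal distance between each of ball0, ball1, ball2, ball3, ball4 and jar below 0.03 m and z of ball0 in the frame of jar between 0 and 0.074 m and z of ball1 in the frame of jar between 0 and 0.074 m and z of ball2 in the frame of jar between 0 and 0.074 m and z of ball3 in the frame of jar between 0 and 0.074 m and z of ball4 in the frame of jar between 0 and 0.074 m), for 0.3 s.
At the end, for the whole second after the job is handed in: All five balls lie inside the jar below the funnel's throat; the jar stands upright in its ring on the scale's platform; the needle's tip is within 9.5 mm of the mark 45 degrees clockwise of zero (the balls' weight on a zeroed scale); the scoop stands upright and still on the counter (all of step 2 and horizontal distance between needle_tip and weight_mark below 0.0095 m and angle between jar's own z axis and vertical below 0.08 rad and z of jar in the frame of scale between 0.05 and 0.07 m and y of jar in the frame of scale between 0.085 and 0.105 m and angle between scoop's own z axis and vertical below 0.1 rad and height (world z) of scoop below 0.006 m and linear speed of scoop below 0.02 m/s); the robot touches nothing.
It fails at once if a bystander is moved by more than 30 mm (distance of any of soap_dish, cream_jar, nail_brush, tooth_mug, shampoo, comb from where it was at the start of the episode above 0.03 m).
It also fails if it takes over 72 s, if anything falls off the work surface, if the arm or the gripper's body presses on something with over 40 N, if the wrist force passes 120 N, or if a joint passes its speed limit or range.

ROBOT

A 7-joint arm with a two-finger parallel gripper is mounted at the origin on the work surface. World frame = base frame: x ahead of the robot, y to its left, z up, the work surface at z = 0. Lengths are in m, angles in degrees, forces in N, time in s.
With the tool pointing down it reaches from about 0.425 to 0.875 m from the base axis. Payload 4.7 kg.
Tool frame: the origin (TCP) lies on the centre line of the jaws, within the pads' length; the fingertips stand 8 mm ahead of it and the grasp point (between the pads) lies 11 mm behind it; z points along the fingers, y is the line along which they close (so a half turn about z gives the same grasp; the last joint's range is limited). The gripper opens to 87 mm and grips with 3 to 60 N. Pads are 19 mm wide; open, the fingers measure 117 mm over their backs; the gripper's body (75 mm by 190 mm) begins 51 mm behind the grasp point.
Start: joints at [70.308, 18.392, -4.016, 83.108, 1.295, 78.541, -3.26], TCP at [0.228, -0.609, 0.231] pointing down, gripper open.
Joint ranges: [-163.93, 163.93], [-17.29, 119.83], [-79.2, 71.16], [3.27, 140.29], [-89.18, 269.18], [5.43, 117.66], [-154.24, 154.24]. Speed limits (degrees/s): [147.25, 147.25, 180, 180, 180, 180, 180].

INTERFACE

Orientations are given as a 3x3 rotation matrix whose columns are the frame's x, y, z axes.
In Python, from station import env gives the robot as it stands.
- The arm moves only by the tool jog_arm, never from a script. Its arguments are lists of equal length, an entry for each row: "travel": the shift along the tool's x, y, z in m, a list of three; "turn": the turn, a rotation vector about the tool's x, y, z in degrees, a list of three; "jaw": the opening, from 0 (shut) to 1 (fully open). In form: {"travel": [[dx, dy, dz], ...], "turn": [[ax, ay, az], ...], "jaw": [jaw, ...]}. A call has 1 to 8 rows; each row is the pose to reach, as a shift and turn from the pose commanded when the call began, along the tool's axes at that moment; what a row does not reach only later rows make up. A row lasts 1/8 s, in which the tool goes at most 62.5 mm and 10.7 degrees, less where a joint would pass 70% of its speed; a pose out of reach is approached as far as the arm can. A call with a gripper value outside its range is refused whole. The fingers move at their own pace and stop on an object; "force" is the grip in N (left out, the last holds). Time passes only in rows, so rows that repeat a pose let the fingers close. It gives the time, the measured TCP pose, the force, the opening and the grip force at its end, in the units of the state.
- env.get_obs(): the state, without advancing time (a new reading comes with each control period).
- env.get_image(name): name is "side" or "top" or "wrist"; returns the picture (420x560x3 uint8, red, green, blue); there is no depth.
- env.get_calibration(name): a dict with "vertical_fov" (degrees; the focal length in pixels is half the picture's height over the tangent of half this angle, whatever the lens; pixels are square), "cx", "cy" (the principal point, pixels), "xyz" and "orientation" of the camera in the world. Camera axes: x right, y up, looking along -z (the intrinsics and any distortion apply to the point x, -y, -z); pixel columns grow to the right and rows downward; lengths in m; the calibration is good to about 2 mm. A picture is of the moment at which its call begins: read the wrist's pose just before it. get_calibration takes no time and is no camera call; for the wrist camera it gives the pose at the moment of the call.
- env.sign_off(): hands the job in; it is judged then, once.
Trained networks look in the newest picture that a camera, given by its name, has taken for a name from the list of things; names that differ only in an ending like _2 or _b are one class to them, and where a whole thing is asked for, a point or a joint stands for the part that bears it (a point fixed in the world has none). Each returns a list of dicts, best first, with "conf" (0 to 1); they miss things now and then, are a little off and sometimes report something else, mostly with a low value. They report only what shows in the picture. A call takes as long as a camera call. They do not tell look-alikes from the thing itself.
- env.trace(camera, label): "region" (420x560 bool, what is visible of it).
- env.mark_of(camera, label): "position" ([x, y, z] in m, in world coordinates, good to about 4 mm: a listed point, or the origin of a listed thing).
The state is a dict: "time_s": time; "q": joint angles; "joint_velocities": joint speeds; "joint_torque": joint torques, N m; "ee_pos": TCP position; "tcp_rot": TCP orientation; "contact_force": force on the tool from outside, world axes, zero at the start; "moment": the same for the moment, N m; "opening": opening from 0.0 (shut) to 1.0 (fully open); "grasp_force": force on a finger pad.
Only numpy, scipy, OpenCV 4.12 (cv2) and the standard library are available. Lean on these libraries where they do the work, as an engineer would, in place of code of your own. Each camera call takes 0.05 s, during which the arm holds its last target. There are 200 camera calls.

## Working session

There is one attempt and no reset: what is moved stays moved. The work goes in short steps, Python scripts to look and compute and a tool call to move; the robot and the scene stay as the last step left them, time stands still between calls to the robot, and variables do not carry over. Pictures are saved under pics/ and viewed, at most 13 in all, crops included, and the job is handed in when it is done.

Besides the shell and the picture viewer there is one more tool, called after "Emit:" as name(argument=value, ...), one argument or row to a line, values as JSON. jog_arm: Moves the arm, as the interface text tells. Its arguments: {"type":"object","properties":{"travel":{"type":"array","items":{"type":"array","items":{"type":"number"}}},"turn":{"type":"array","items":{"type":"array","items":{"type":"number"}}},"jaw":{"type":"array","items":{"type":"number"}},"force":{"type":"number"}},"required":["travel","turn","jaw"]}

```bash
mkdir -p pics; ls
python3 - <<'E'
from station import env
import cv2,numpy as np
o=env.get_obs();print(o)
for c in("top","side"):
    im=env.get_image(c);cv2.imwrite(f"pics/{c}0.png",im[:,:,::-1])
    k=env.get_calibration(c);print(c,k)
    for l in("scale","tare_knob","needle_tip","zero_mark","jar","funnel_mouth","scoop","scoop_lip","scoop_grip"):
        print(l,[(np.round(d["position"],3).tolist(),round(d["conf"],2)) for d in env.mark_of(c,l)][:3])
E
```

```text
pics
{'time_s': 0.0, 'q': array([70.30807559, 18.43707952, -4.01710949, 83.17329629,  1.29327922,
       78.54081957, -3.26090713]), 'joint_velocities': array([ 0.03342163,  0.03083226, -0.07818758, -0.0418083 ,  0.06147048,
        0.06935826, -0.03448388]), 'joint_torque': array([-9.00586042e-05, -4.91287458e+01, -4.03918857e-01, -3.12527239e+01,
       -6.37667114e-02,  4.38751420e-02,  1.74004763e-04]), 'ee_pos': array([ 0.22742727, -0.60835205,  0.22949821]), 'tcp_rot': array([[ 9.36660644e-01,  3.50237548e-01, -7.05907742e-04],
       [ 3.50238254e-01, -9.36659081e-01,  1.71200534e-03],
       [-6.15863428e-05, -1.85080392e-03, -9.99998285e-01]]), 'contact_force': array([-0.1978304 , -0.29555696,  0.12963113]), 'moment': array([ 0.0157986 ,  0.0341618 , -0.00432379]), 'grasp_force': 0.0, 'opening': 1.0030857875596668}
top {'vertical_fov': 51.82934408257199, 'cx': 272.7810792573228, 'cy': 211.19600246173258, 'xyz': array([0.37673967, 0.06730895, 1.19375147]), 'orientation': array([[-0.02494597,  0.98576326, -0.16627838],
       [-0.99946404, -0.02811982, -0.01676033],
       [-0
[... 778 characters left out ...]
189347, -0.32664303],
       [-0.45124148, -0.64575449,  0.61594014],
       [-0.0188235 ,  0.69693873,  0.71688359]])}
scale [([0.531, 0.016, -0.003], 0.66)]
tare_knob [([0.563, -0.077, 0.047], 0.89)]
needle_tip [([0.425, 0.352, 0.07], 0.22)]
zero_mark [([0.56, -0.029, 0.053], 0.66), ([0.378, 0.349, 0.016], 0.53)]
jar [([0.45, 0.482, 0.002], 0.78), ([0.508, 0.106, 0.065], 0.66)]
funnel_mouth [([0.458, 0.482, 0.131], 0.95), ([0.507, 0.105, 0.189], 0.86), ([0.593, -0.046, 0.049], 0.65)]
scoop [([0.42, 0.351, 0.002], 0.8), ([0.589, 0.546, 0.0], 0.78)]
scoop_lip [([0.604, 0.504, 0.018], 0.85), ([0.38, 0.35, 0.018], 0.81)]
scoop_grip [([0.589, 0.549, 0.075], 0.59), ([0.427, 0.351, 0.072], 0.57)]
```

View pics/top0.png

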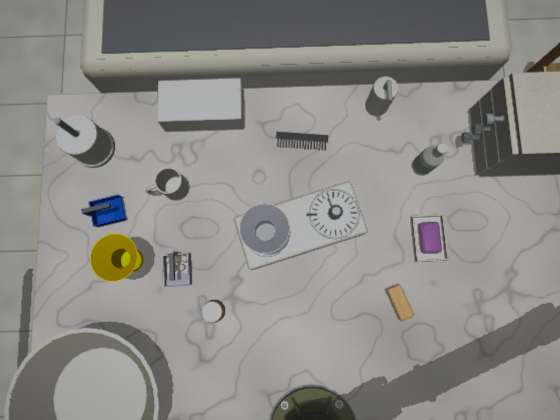

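Run:
```python
import cv2,numpy as np
from station import env
def px(c,p):
    k=env.get_calibration(c);f=210/np.tan(np.radians(k["vertical_fov"]/2))
    q=k["orientation"].T@(np.array(p)-k["xyz"]);return k["cx"]+f*q[0]/-q[2],k["cy"]-f*q[1]/-q[2]
im=cv2.imread("pics/top0.png");im2=cv2.imread("pics/side0.png")
def crop(im,u,v,w):
    u,v=int(u),int(v);u=max(w,min(560-w,u));v=max(w,min(420-w,v));return u-w,v-w,cv2.resize(im[v-w:v+w,u-w:u+w],(400,400),interpolation=cv2.INTER_CUBIC)
L=[]
for i,c,p,w in((im,"top",(.561,-.079,.05),50),(im2,"side",(.561,-.079,.05),40)):
    a=px(c,p);x,y,cr=crop(i,*a,w);print(c,a,x,y);L.append(cr)
cv2.imwrite("pics/c1.png",np.hstack(L))
```

```text
top (np.float64(334.8063762646665), np.float64(212.63550518087237)) 284 162
side (np.float64(290.2546459597463), np.float64(200.2365420666551)) 250 160
```

View pics/c1.png

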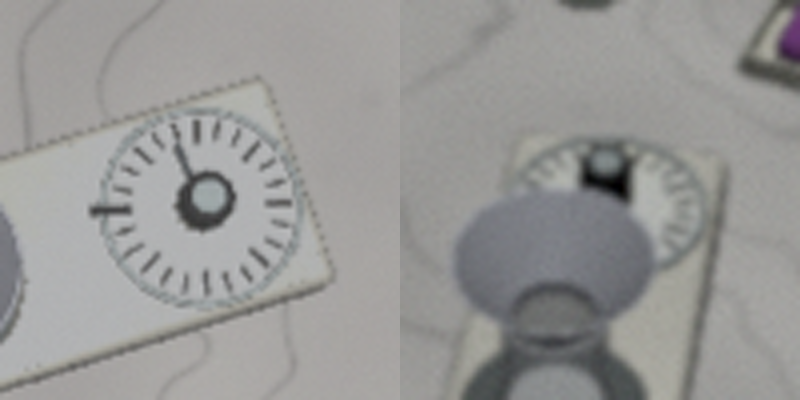

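View pics/side0.png

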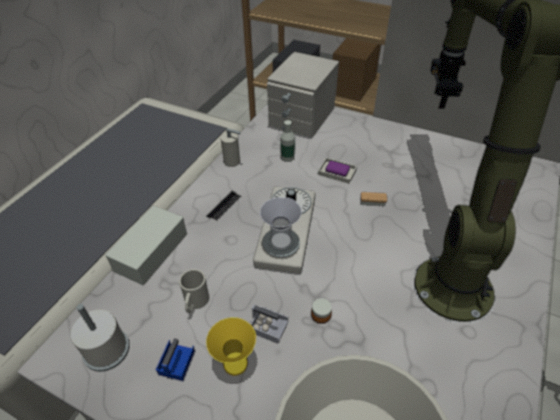

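```bash
cat > h.py <<'E'
from station import env
import cv2,numpy as np
from scipy.spatial.transform import Rotation as R
np.set_printoptions(precision=4,suppress=True)
def F(c): k=env.get_calibration(c);return k,210/np.tan(np.radians(k["vertical_fov"]/2))
def ray(c,u,v,z):
    k,f=F(c);d=k["orientation"]@np.array([(u-k["cx"])/f,-(v-k["cy"])/f,-1]);return k["xyz"]+d*(z-k["xyz"][2])/d[2]
def px(c,p):
    k,f=F(c);q=k["orientation"].T@(np.array(p)-k["xyz"]);return k["cx"]+f*q[0]/-q[2],k["cy"]-f*q[1]/-q[2]
def go(p,Rt=None):
    o=env.get_obs();T=o["tcp_rot"];Rt=T if Rt is None else Rt
    print("travel",T.T@(np.array(p)-o["ee_pos"]),"turn",R.from_matrix(T.T@Rt).as_rotvec(degrees=True),"q",o["q"],"t",o["time_s"])
def down(yaw): # tool x at yaw, z down
    a=np.radians(yaw);c,s=np.cos(a),np.sin(a);return np.array([[c,s,0],[s,-c,0],[0,0,-1.]])
def m(c,l,n=3):
    r=[(np.round(d["position"],4).tolist(),round(d["conf"],2)) for d in env.mark_of(c,l)][:n];print(c,l,r);return r
def shot(c,n): im=env.get_image(c);cv2.imwrite(f"pics/{n}.png",im[:,:,::-1]);return im[:,:,::-1]
E
python3 - <<'E'
from h import *
k,f=F("wrist");o=env.get_obs()
print("cam in tool",o["tcp_rot"].T@(k["xyz"]-o["ee_pos"]),o["tcp_rot"].T@k["orientation"],f)
n=ray("top",327,194.5,.055);z=ray("top",310.3,214.5,.052);c=np.array([.561,-.079])
for p in(n,z):print(p,np.degrees(np.arctan2(*(p[:2]-c)[::-1])))
go([.561,-.079,.23],down(20));go([.561,-.079,.23],down(65))
E
```

```text
cam in tool [ 0.0715 -0.0004 -0.1535] [[ 0.0009  0.9655  0.2604]
 [ 1.     -0.001   0.0005]
 [ 0.0007  0.2604 -0.9655]] 366.3019145575622
[ 0.61   -0.0599  0.055 ] 21.291191129761238
[ 0.5575 -0.0133  0.052 ] 93.05421660038252
travel [ 0.4978 -0.3795  0.0005] turn [0.0055 0.0024 0.5022] q [70.3067 18.3907 -4.016  83.1081  1.2946 78.5409 -3.2598] t 1.0
travel [ 0.4978 -0.3795  0.0005] turn [  0.0043   0.0044 -44.4978] q [70.3067 18.3907 -4.016  83.1081  1.2946 78.5409 -3.2598] t 1.0
```

Emit:
jog_arm(
  travel=[
    [0.06,-0.045,0],
    [0.12,-0.09,0],
    [0.18,-0.135,0],
    [0.24,-0.18,0],
    [0.3,-0.225,0],
    [0.36,-0.27,0],
    [0.42,-0.32,0],
    [0.47,-0.36,0],
  ],
  turn=[
    [0,0,-5],
    [0,0,-11],
    [0,0,-17],
    [0,0,-23],
    [0,0,-29],
    [0,0,-35],
    [0,0,-40],
    [0,0,-44],
  ],
  jaw=[1,1,1,1,1,1,1,1],
)

```text
time_s: 2.0
ee_pos: [0.4952, -0.1843, 0.2309]
tcp_rot: [[0.429, 0.904, 0.001], [0.904, -0.429, -0.001], [-0.001, 0.001, -1.0]]
contact_force: [1.9, 0.5, -0.3]
opening: 0.999
grasp_force: 0.0
```

Run:
```python
from h import *
go([.561,-.079,.18],down(65))
im=shot("wrist","w1")
for l in("tare_knob","knob_grip","needle_tip","zero_mark","weight_mark","scale"):m("wrist",l)
print(px("wrist",[.561,-.079,.052]),env.get_obs()["ee_pos"])
```

```text
travel [0.1234 0.0143 0.0509] turn [ 0.0669  0.0292 -0.3751] q [ 44.3312   4.9907 -28.2465  99.5361   2.4722  76.016   -9.7949] t 2.0
wrist tare_knob [([0.5586, -0.0791, 0.0403], 0.55), ([0.695, -0.3372, 0.003], 0.34)]
wrist knob_grip [([0.5602, -0.0781, 0.0792], 0.56)]
wrist needle_tip [([0.6063, -0.0707, 0.0481], 0.63)]
wrist zero_mark []
wrist weight_mark []
wrist scale []
(np.float64(292.3671551007235), np.float64(43.88071857462137)) [ 0.4936 -0.1877  0.2304]
```

View pics/w1.png

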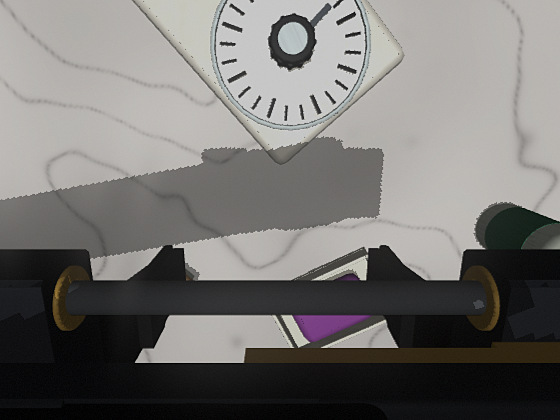

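Emit:
jog_arm(
  travel=[
    [0.03,0.007,0],
    [0.055,0.014,0],
    [0.055,0.014,0],
  ],
  turn=[
    [0,0,0],
    [0,0,0],
    [0,0,0],
  ],
  jaw=[1,1,1],
)

```text
time_s: 2.72
ee_pos: [0.531, -0.1419, 0.2305]
tcp_rot: [[0.43, 0.903, 0.0], [0.903, -0.43, 0.001], [0.001, -0.0, -1.0]]
contact_force: [-0.9, -0.3, 0.4]
opening: 0.999
grasp_force: 0.0
```

Run:
```python
from h import *
im=shot("wrist","w2")
for l in("tare_knob","knob_grip","needle_tip","zero_mark","weight_mark"):m("wrist",l)
c=np.array([.5602,-.0785]);print(px("wrist",[*c,.052]),px("wrist",[*c,.09]))
# unwarp to polar-ish metric map at z=.052, 0.3mm/px, world x up? rows: x down
N=400;s=.0004
xs=c[0]+(N/2-np.arange(N))*s;ys=c[1]+(N/2-np.arange(N))*s
mp=np.array([[px("wrist",[x,y,.053]) for y in ys[::8]] for x in xs[::8]],np.float32)
mp=cv2.resize(mp,(N,N));cv2.imwrite("pics/w2m.png",np.hstack([cv2.remap(im,mp[...,0],mp[...,1],1),cv2.resize(im[:400,:],(400,400))]))
go([*c,.067])
```

```text
wrist tare_knob [([0.5576, -0.0798, 0.0466], 0.89)]
wrist knob_grip [([0.5619, -0.0789, 0.0788], 0.95)]
wrist needle_tip [([0.6058, -0.068, 0.0496], 0.63)]
wrist zero_mark [([0.5598, -0.0352, 0.0536], 0.84), ([0.3252, -0.243, 0.0002], 0.59)]
wrist weight_mark [([0.5922, -0.041, 0.0513], 0.56), ([0.3214, -0.2422, 0.0023], 0.16)]
(np.float64(274.6943139916789), np.float64(112.31087288353814)) (np.float64(274.56000482799993), np.float64(112.29655905421207))
travel [ 0.0721 -0.001   0.1635] turn [0. 0. 0.] q [ 40.4336   8.0236 -30.6188  96.7324   4.232   76.4    -16.5732] t 3.025
```

View pics/w2m.png

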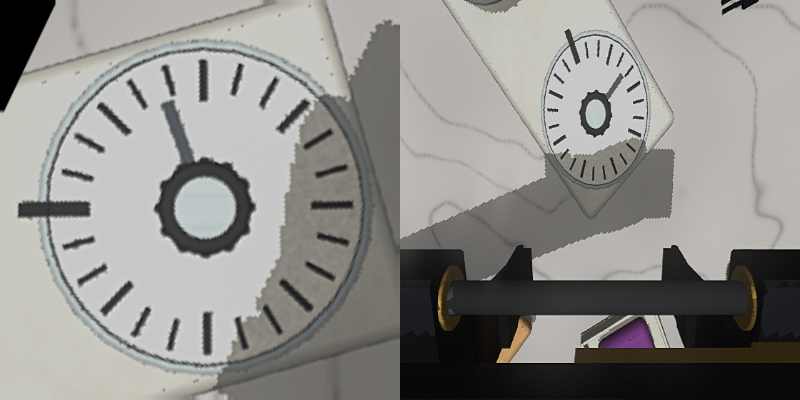

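Emit:
jog_arm(
  travel=[
    [0.05,-0.002,0.03],
    [0.07,-0.002,0.08],
    [0.07,-0.002,0.13],
    [0.07,-0.002,0.163],
    [0.07,-0.002,0.163],
    [0.07,-0.002,0.163],
    [0.07,-0.002,0.163],
    [0.07,-0.002,0.163],
  ],
  turn=[
    [0,0,0],
    [0,0,0],
    [0,0,0],
    [0,0,0],
    [0,0,0],
    [0,0,0],
    [0,0,0],
    [0,0,0],
  ],
  jaw=[1,1,1,1,1,0.3,0.3,0.3],
  force=15,
)

```text
time_s: 4.03
ee_pos: [0.5599, -0.0786, 0.069]
tcp_rot: [[0.431, 0.903, 0.002], [0.903, -0.431, -0.001], [0.0, 0.003, -1.0]]
contact_force: [-0.6, -0.0, 0.1]
opening: 0.746
grasp_force: 0.0
```

Emit:
jog_arm(
  travel=[
    [0,0,0.001],
    [0,0,0.001],
    [0,0,0.001],
    [0,0,0.001],
    [0,0,0.001],
  ],
  turn=[
    [0,0,0],
    [0,0,0],
    [0,0,0],
    [0,0,0],
    [0,0,0],
  ],
  jaw=[0.3,0.3,0.3,0.3,0.3],
)

```text
time_s: 4.65
ee_pos: [0.5592, -0.0785, 0.0665]
tcp_rot: [[0.431, 0.903, 0.001], [0.903, -0.431, -0.0], [0.0, 0.001, -1.0]]
contact_force: [0.6, -0.3, -1.6]
opening: 0.387
grasp_force: 15.0
```

Gripped. Turn +70° about the tool z (clockwise from above).

Emit:
jog_arm(
  travel=[
    [0,0,0],
    [0,0,0],
    [0,0,0],
    [0,0,0],
    [0,0,0],
    [0,0,0],
    [0,0,0],
    [0,0,0],
  ],
  turn=[
    [0,0,9],
    [0,0,18],
    [0,0,27],
    [0,0,36],
    [0,0,45],
    [0,0,54],
    [0,0,63],
    [0,0,70],
  ],
  jaw=[0.3,0.3,0.3,0.3,0.3,0.3,0.3,0.3],
)

```text
time_s: 5.65
ee_pos: [0.5586, -0.0774, 0.0665]
tcp_rot: [[0.995, -0.099, -0.001], [-0.099, -0.995, 0.001], [-0.001, -0.001, -1.0]]
contact_force: [-0.5, 2.0, 0.8]
opening: 0.382
grasp_force: 15.0
```

Emit:
jog_arm(
  travel=[
    [0,0,0],
    [0,0,0],
    [0,0,0],
    [0,0,0],
    [0,0,0],
    [0,0,-0.05],
    [0,0,-0.1],
    [0,0,-0.16],
  ],
  turn=[
    [0,0,0],
    [0,0,0],
    [0,0,0],
    [0,0,0],
    [0,0,0],
    [0,0,0],
    [0,0,0],
    [0,0,0],
  ],
  jaw=[0.3,0.3,0.8,0.8,0.8,0.8,0.8,0.8],
)

```text
time_s: 6.65
ee_pos: [0.5583, -0.0786, 0.2274]
tcp_rot: [[0.995, -0.096, -0.002], [-0.096, -0.995, -0.0], [-0.002, 0.0, -1.0]]
contact_force: [1.8, -1.1, -0.6]
opening: 0.796
grasp_force: 0.0
```

Emit:
jog_arm(
  travel=[
    [-0.06,0,0],
    [-0.07,0,0],
    [-0.07,0,0],
  ],
  turn=[
    [0,0,0],
    [0,0,0],
    [0,0,0],
  ],
  jaw=[0.8,0.8,0.8],
)

```text
time_s: 7.02
ee_pos: [0.4891, -0.072, 0.2267]
tcp_rot: [[0.995, -0.096, 0.001], [-0.096, -0.995, -0.001], [0.001, 0.001, -1.0]]
contact_force: [1.1, -0.2, 0.3]
opening: 0.801
grasp_force: 0.0
```

Run:
```python
from h import *
im=shot("wrist","w3");c=np.array([.558,-.080])
for l in("needle_tip","zero_mark","weight_mark"):
    for d in m("wrist",l,2): print(np.degrees(np.arctan2(d[0][1]-c[1],d[0][0]-c[0])))
N=400;s=.0004
xs=c[0]+(N/2-np.arange(N))*s;ys=c[1]+(N/2-np.arange(N))*s
mp=np.array([[px("wrist",[x,y,.053]) for y in ys[::8]] for x in xs[::8]],np.float32)
mp=cv2.resize(mp,(N,N));cv2.imwrite("pics/w3m.png",np.hstack([cv2.remap(im,mp[...,0],mp[...,1],1),cv2.resize(im[:400,:],(400,400))]))
print(env.get_obs())
for l in("scoop_grip","scoop","scoop_lip","ball0","funnel_mouth"):
  for cc in("top","side"):
    if l=="scoop_grip":env.get_image(cc)
    m(cc,l,6)
```

```text
wrist needle_tip [([0.608, -0.0672, 0.0481], 0.66)]
14.359336544244659
wrist zero_mark [([0.6036, -0.0633, 0.0538], 0.64)]
20.114148716645058
wrist weight_mark []
{'time_s': 7.225, 'q': array([ 27.4234,   0.5683, -22.1722, 104.1853,   0.191 ,  75.2959,
       -90.2863]), 'joint_velocities': array([-0.1245,  0.1382,  0.0103,  0.153 , -0.1193,  0.1955,  0.0164]), 'joint_torque': array([  0.039 , -30.021 ,  -0.105 , -30.9368,  -0.0196,  -0.065 ,
        -0.001 ]), 'ee_pos': array([ 0.4901, -0.0716,  0.2262]), 'tcp_rot': array([[ 0.9954, -0.0957, -0.0001],
       [-0.0957, -0.9954,  0.0005],
       [-0.0001, -0.0005, -1.    ]]), 'contact_force': array([ 0.3396, -0.3293,  0.4503]), 'moment': array([-0.0041,  0.0362, -0.0107]), 'grasp_force': 0.0, 'opening': 0.7976010389203888}
top scoop_grip [([0.5934, 0.5458, 0.0731], 0.97), ([0.4245, 0.3515, 0.0678], 0.73)]
side scoop_grip [([0.4219, 0.3495, 0.0715], 0.95), ([0.5998, -0.0582, 0.0495], 0.63), ([0.5084, 0.1028, 0.064], 0.6)]
top scoop [([0.4269, 0.3465, -0.0009], 0.94), ([0.5934, 0.545, 0.0014], 0.56), ([0.3142, 0.2506, 0.0032], 0.26)]
side scoop [([0.5901, 0.5466, 0.0016], 0.74), ([0.4228, 0.3494, 0.0026], 0.67), ([0.3783, 0.3509, 0.0194], 0.52)]
top scoop_lip [([0.3761, 0.3497, 0.014], 0.79), ([0.6016, 0.5058, 0.0158], 0.7), ([0.785, -0.0032, -0.0011], 0.22)]
side scoop_lip [([0.3836, 0.3499, 0.0172], 0.68), ([0.6015, 0.5043, 0.014], 0.61)]
top ball0 [([0.4501, 0.3289, 0.0128], 0.57), ([0.4293, 0.346, 0.0142], 0.52), ([0.4574, 0.3524, 0.0116], 0.43)]
side ball0 [([0.4533, 0.347, 0.0101], 0.57), ([0.4316, 0.3434, 0.0122], 0.56), ([0.4519, 0.3337, 0.0134], 0.48), ([0.427, 0.3654, 0.0117], 0.42), ([0.4472, 0.3739, 0.0193], 0.38)]
top funnel_mouth [([0.5071, 0.1001, 0.1896], 0.92), ([0.557, -0.0713, 0.0749], 0.54), ([0.3773, 0.3498, 0.0154], 0.34)]
side funnel_mouth [([0.5075, 0.1053, 0.1873], 0.68), ([0.4527, 0.4815, 0.129], 0.62)]
```

View pics/w3m.png

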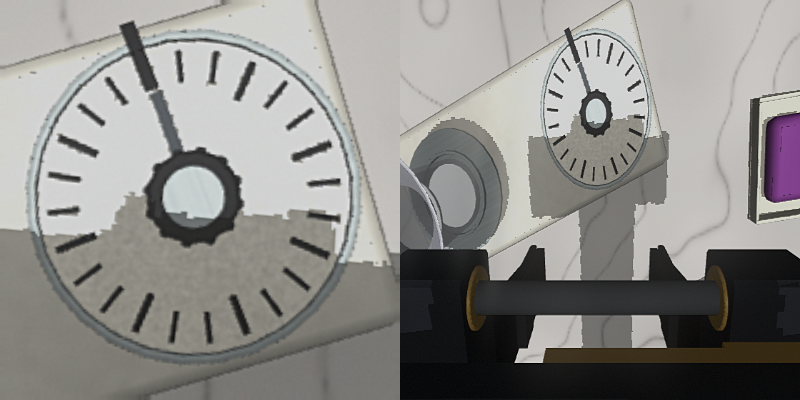

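Run:
```python
from h import *
go([.365,.35,.25],down(0))
```

```text
travel [-0.1642 -0.4078 -0.0235] turn [ 0.0076 -0.0036 -5.5026] q [ 27.4385   0.4418 -22.1721 104.2675   0.1801  75.3194 -90.2812] t 7.825
```

Emit:
jog_arm(
  travel=[
    [0,-0.03,-0.024],
    [-0.02,-0.09,-0.024],
    [-0.04,-0.15,-0.024],
    [-0.06,-0.21,-0.024],
    [-0.09,-0.27,-0.024],
    [-0.12,-0.33,-0.024],
    [-0.15,-0.385,-0.024],
    [-0.164,-0.408,-0.024],
  ],
  turn=[
    [0,0,-1],
    [0,0,-2],
    [0,0,-3],
    [0,0,-4],
    [0,0,-5],
    [0,0,-5.5],
    [0,0,-5.5],
    [0,0,-5.5],
  ],
  jaw=[0.8,0.8,0.8,0.8,0.7,0.6,0.6,0.6],
)

```text
time_s: 8.82
ee_pos: [0.3631, 0.3533, 0.251]
tcp_rot: [[1.0, 0.004, 0.001], [0.004, -1.0, 0.001], [0.001, -0.001, -1.0]]
contact_force: [1.2, -0.3, -0.1]
opening: 0.607
grasp_force: 0.0
```

Emit:
jog_arm(
  travel=[
    [0,0,0],
    [0,0,0],
    [0,0,0],
  ],
  turn=[
    [0,0,0],
    [0,0,0],
    [0,0,0],
  ],
  jaw=[0.6,0.6,0.6],
)

```text
time_s: 9.2
ee_pos: [0.3663, 0.3487, 0.2504]
tcp_rot: [[1.0, -0.003, 0.0], [-0.003, -1.0, -0.001], [0.0, 0.001, -1.0]]
contact_force: [-0.2, 0.4, 0.4]
opening: 0.599
grasp_force: 0.0
```

Run:
```python
from h import *
im=shot("wrist","w4")
for l in("scoop_grip","scoop","scoop_lip","ball0","funnel_mouth","cream_jar"):m("wrist",l,5)
c=np.array([.424,.35]);N=400;s=.0005
L=[]
for z in(.08,):
  xs=c[0]+(N/2-np.arange(N))*s;ys=c[1]+(N/2-np.arange(N))*s
  mp=cv2.resize(np.array([[px("wrist",[x,y,z]) for y in ys[::8]] for x in xs[::8]],np.float32),(N,N))
  L.append(cv2.remap(im,mp[...,0],mp[...,1],1))
cv2.imwrite("pics/w4m.png",np.hstack(L+[cv2.resize(im[:400,:],(400,400))]))
go([*c,.073],down(0))
```

```text
wrist scoop_grip [([0.4211, 0.3532, 0.071], 0.7)]
wrist scoop [([0.4238, 0.3549, -0.0028], 0.75)]
wrist scoop_lip [([0.3817, 0.3471, 0.0146], 0.93)]
wrist ball0 [([0.4297, 0.3627, 0.0153], 0.69), ([0.4264, 0.3408, 0.0087], 0.56), ([0.45, 0.3303, 0.0108], 0.53), ([0.4485, 0.368, 0.0187], 0.51), ([0.4523, 0.348, 0.0119], 0.4)]
wrist funnel_mouth [([0.4512, 0.4818, 0.1262], 0.63)]
wrist cream_jar [([0.3109, 0.2544, 0.0004], 0.57)]
travel [ 0.0586 -0.0001  0.1775] turn [ 0.0078 -0.0057 -0.0335] q [   2.2612    2.7616  -49.9615  100.0554    2.1694   78.1775 -138.1458] t 9.55
```

View pics/w4m.png

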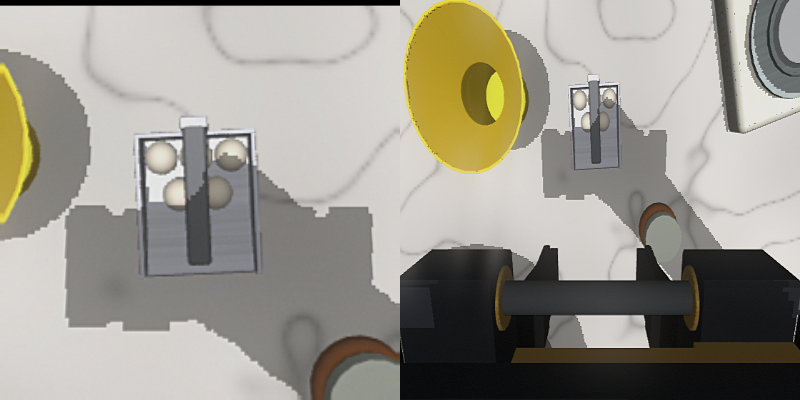

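Emit:
jog_arm(
  travel=[
    [0.03,-0.001,0.02],
    [0.055,-0.001,0.06],
    [0.055,-0.001,0.11],
    [0.055,-0.001,0.15],
    [0.055,-0.001,0.17],
    [0.055,-0.001,0.178],
    [0.055,-0.001,0.178],
    [0.055,-0.001,0.178],
  ],
  turn=[
    [0,0,-1],
    [0,0,-2.3],
    [0,0,-2.3],
    [0,0,-2.3],
    [0,0,-2.3],
    [0,0,-2.3],
    [0,0,-2.3],
    [0,0,-2.3],
  ],
  jaw=[0.6,0.6,0.6,0.6,0.6,0.6,0.6,0],
  force=40,
)

```text
time_s: 10.55
ee_pos: [0.4211, 0.352, 0.074]
tcp_rot: [[0.999, 0.04, 0.002], [0.04, -0.999, 0.001], [0.002, -0.001, -1.0]]
contact_force: [-0.2, 0.1, -0.1]
opening: 0.551
grasp_force: 0.0
```

Emit:
jog_arm(
  travel=[
    [0,0,0],
    [0,0,0],
    [0,0,0],
    [0,0,0],
    [0,0,0],
    [0,0,0],
  ],
  turn=[
    [0,0,0],
    [0,0,0],
    [0,0,0],
    [0,0,0],
    [0,0,0],
    [0,0,0],
  ],
  jaw=[0,0,0,0,0,0],
)

```text
time_s: 11.3
ee_pos: [0.4201, 0.3512, 0.0725]
tcp_rot: [[0.999, 0.04, -0.0], [0.04, -0.999, -0.0], [-0.0, 0.0, -1.0]]
contact_force: [-0.5, -0.8, 0.7]
opening: 0.133
grasp_force: 40.0
```

Emit:
jog_arm(
  travel=[
    [0,0,-0.008],
    [0,0,-0.03],
    [0,0,-0.065],
    [0,0,-0.105],
    [0,0,-0.145],
    [0,0,-0.185],
    [0,0,-0.215],
    [0,0,-0.228],
  ],
  turn=[
    [0,0,0],
    [0,0,0],
    [0,0,0],
    [0,0,0],
    [0,0,0],
    [0,0,0],
    [0,0,0],
    [0,0,0],
  ],
  jaw=[0,0,0,0,0,0,0,0],
)

```text
time_s: 12.3
ee_pos: [0.4203, 0.3519, 0.3024]
tcp_rot: [[0.999, 0.04, 0.002], [0.04, -0.999, 0.001], [0.002, -0.001, -1.0]]
contact_force: [-0.5, 0.2, -2.4]
opening: 0.133
grasp_force: 40.0
```

```bash
cat >> h.py <<'E'
FC=np.array([.5075,.104])
def pour(th,yaw=75,back=.02,z=.22):
    a=np.radians(yaw);L=np.array([*(FC+back*np.array([np.cos(a),np.sin(a)])),z])
    Rt=down(yaw)@R.from_euler("y",th,degrees=True).as_matrix()
    return L-Rt@np.array([-.043,0,.0575]),Rt
E
python3 - <<'E'
from h import *
go(*pour(0,z=.235));env.get_image("side");m("side","ball0",8);m("side","scoop")
E
```

```text
travel [0.0958 0.1911 0.0099] turn [  0.0236  -0.1617 -72.6828] q [   2.5016    8.3555  -49.824    89.9925    6.4484   84.4825 -135.3098] t 12.3
side ball0 [([0.4277, 0.3678, 0.2444], 0.62), ([0.4503, 0.3762, 0.2443], 0.42), ([0.4279, 0.3412, 0.2437], 0.4)]
side scoop [([0.5893, 0.5481, -0.0019], 0.86), ([0.4221, 0.3535, 0.2308], 0.77)]
```

Emit:
jog_arm(
  travel=[
    [0.003,0.005,0],
    [0.009,0.018,0],
    [0.017,0.033,0],
    [0.024,0.049,0],
    [0.031,0.064,0],
    [0.039,0.08,0],
    [0.047,0.095,0],
    [0.054,0.11,0],
  ],
  turn=[
    [0,0,-2],
    [0,0,-6],
    [0,0,-11],
    [0,0,-17],
    [0,0,-23],
    [0,0,-29],
    [0,0,-35],
    [0,0,-41],
  ],
  jaw=[0,0,0,0,0,0,0,0],
)

```text
time_s: 13.45
ee_pos: [0.478, 0.2424, 0.2984]
tcp_rot: [[0.725, 0.688, -0.003], [0.688, -0.725, -0.001], [-0.003, -0.001, -1.0]]
contact_force: [0.8, 0.0, -2.0]
opening: 0.133
grasp_force: 40.0
```

Run:
```python
from h import *
go(*pour(0,z=.235))
```

```text
travel [-0.0202  0.0878  0.0059] turn [ -0.1261   0.1497 -31.5009] q [ 14.8561   6.4946 -47.8955  91.7283   4.7933  84.1158 -79.865 ] t 13.45
```

Emit:
jog_arm(
  travel=[
    [-0.003,0.014,0],
    [-0.006,0.028,0],
    [-0.009,0.042,0],
    [-0.012,0.056,0.001],
    [-0.015,0.068,0.002],
    [-0.018,0.079,0.004],
    [-0.02,0.087,0.006],
    [-0.02,0.087,0.006],
  ],
  turn=[
    [0,0,-5],
    [0,0,-11],
    [0,0,-17],
    [0,0,-23],
    [0,0,-27],
    [0,0,-30],
    [0,0,-31.5],
    [0,0,-31.5],
  ],
  jaw=[0,0,0,0,0,0,0,0],
)

```text
time_s: 14.45
ee_pos: [0.5231, 0.1653, 0.2925]
tcp_rot: [[0.264, 0.965, -0.003], [0.965, -0.264, -0.001], [-0.002, -0.003, -1.0]]
contact_force: [-0.7, 0.2, -2.3]
opening: 0.135
grasp_force: 40.0
```

Run:
```python
from h import *
for t in range(5,45,5): go(*pour(t,z=.235-.0003*t))
for c in("top","side"):
    im=shot(c,c+"5");m(c,"scoop_lip");m(c,"funnel_mouth")
    if c=="side": L=cv2.resize(im[120:300,190:370],(400,400))
    else: T=cv2.resize(im[150:310,190:350],(400,400))
cv2.imwrite("pics/c5.png",np.hstack([T,L]))
print(env.get_obs()["ee_pos"])
```

```text
travel [-0.0054  0.0008 -0.002 ] turn [-0.1616  5.0901 -0.3025] q [ 22.0056   8.4558 -46.6494  90.6898   6.1338  83.7124 -40.3211] t 14.45
travel [-0.0109  0.0008 -0.0036] turn [-0.1484 10.0901 -0.3095] q [ 22.0056   8.4558 -46.6494  90.6898   6.1338  83.7124 -40.3211] t 14.45
travel [-0.0166  0.0008 -0.0047] turn [-0.135  15.0901 -0.3162] q [ 22.0056   8.4558 -46.6494  90.6898   6.1338  83.7124 -40.3211] t 14.45
travel [-0.0225  0.0009 -0.0052] turn [-0.1214 20.0901 -0.3225] q [ 22.0056   8.4558 -46.6494  90.6898   6.1338  83.7124 -40.3211] t 14.45
travel [-0.0286  0.0009 -0.0052] turn [-0.1075 25.0901 -0.3285] q [ 22.0056   8.4558 -46.6494  90.6898   6.1338  83.7124 -40.3211] t 14.45
travel [-0.0348  0.0009 -0.0048] turn [-0.0934 30.09   -0.334 ] q [ 22.0056   8.4558 -46.6494  90.6898   6.1338  83.7124 -40.3211] t 14.45
travel [-0.041   0.001  -0.0037] turn [-0.079  35.09   -0.3392] q [ 22.0056   8.4558 -46.6494  90.6898   6.1338  83.7124 -40.3211] t 14.45
travel [-0.0473  0.001  -0.0021] turn [-0.0645 40.09   -0.344 ] q [ 22.0056   8.4558 -46.6494  90.6898   6.1338  83.7124 -40.3211] t 14.45
top scoop_lip [([0.5996, 0.5049, 0.0152], 0.58)]
top funnel_mouth [([0.4533, 0.4809, 0.1322], 0.98), ([0.5071, 0.1028, 0.191], 0.67)]
side scoop_lip [([0.605, 0.5037, 0.0148], 0.88)]
side funnel_mouth [([0.5049, 0.1067, 0.1917], 0.84), ([0.4525, 0.4821, 0.1295], 0.6)]
[0.5234 0.167  0.2944]
```

View pics/c5.png

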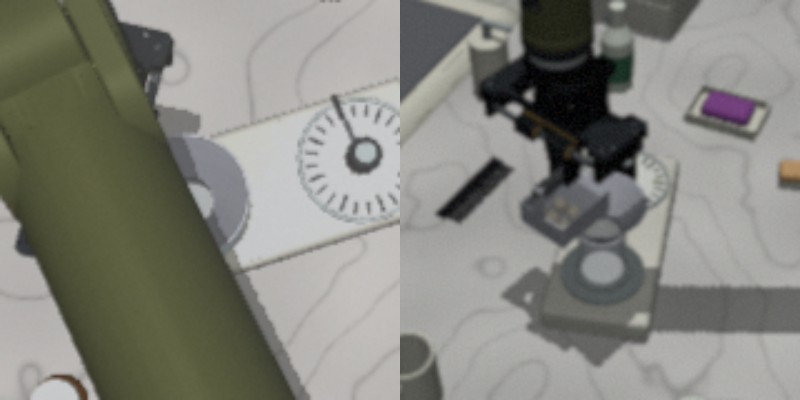

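Emit:
jog_arm(
  travel=[
    [-0.003,0.001,-0.001],
    [-0.006,0.001,-0.002],
    [-0.011,0.001,-0.004],
    [-0.014,0.001,-0.004],
    [-0.017,0.001,-0.005],
    [-0.02,0.001,-0.005],
    [-0.0225,0.001,-0.005],
    [-0.0225,0.001,-0.005],
  ],
  turn=[
    [0,3,0],
    [0,6,0],
    [0,10,0],
    [0,13,0],
    [0,15,0],
    [0,18,0],
    [0,20,0],
    [0,20,0],
  ],
  jaw=[0,0,0,0,0,0,0,0],
)

```text
time_s: 15.75
ee_pos: [0.5185, 0.1435, 0.2992]
tcp_rot: [[0.248, 0.965, 0.09], [0.907, -0.264, 0.329], [0.341, -0.0, -0.94]]
contact_force: [0.7, -0.5, -2.0]
opening: 0.137
grasp_force: 40.0
```

Run:
```python
from h import *
for t in range(22,42,2): go(*pour(t,z=.23-.0002*t))
print(env.get_obs()["ee_pos"],env.get_obs()["contact_force"])
```

```text
travel [-0.004  -0.0004  0.0031] turn [ 0.1048  2.0834 -0.2756] q [ 35.3547  -1.6667 -40.1419 100.1125 -20.4548  74.9887 -15.8588] t 15.75
travel [-0.0062 -0.0004  0.002 ] turn [ 0.1096  4.0834 -0.2738] q [ 35.3547  -1.6667 -40.1419 100.1125 -20.4548  74.9887 -15.8588] t 15.75
travel [-0.0084 -0.0004  0.0011] turn [ 0.1144  6.0834 -0.2719] q [ 35.3547  -1.6667 -40.1419 100.1125 -20.4548  74.9887 -15.8588] t 15.75
travel [-0.0108 -0.0004  0.0002] turn [ 0.1191  8.0834 -0.27  ] q [ 35.3547  -1.6667 -40.1419 100.1125 -20.4548  74.9887 -15.8588] t 15.75
travel [-0.0131 -0.0004 -0.0006] turn [ 0.1239 10.0834 -0.268 ] q [ 35.3547  -1.6667 -40.1419 100.1125 -20.4548  74.9887 -15.8588] t 15.75
travel [-0.0155 -0.0004 -0.0013] turn [ 0.1286 12.0834 -0.2659] q [ 35.3547  -1.6667 -40.1419 100.1125 -20.4548  74.9887 -15.8588] t 15.75
travel [-0.0179 -0.0004 -0.0019] turn [ 0.1333 14.0834 -0.2638] q [ 35.3547  -1.6667 -40.1419 100.1125 -20.4548  74.9887 -15.8588] t 15.75
travel [-0.0204 -0.0003 -0.0024] turn [ 0.138  16.0834 -0.2617] q [ 35.3547  -1.6667 -40.1419 100.1125 -20.4548  74.9887 -15.8588] t 15.75
travel [-0.0229 -0.0003 -0.0029] turn [ 0.1427 18.0834 -0.2594] q [ 35.3547  -1.6667 -40.1419 100.1125 -20.4548  74.9887 -15.8588] t 15.75
travel [-0.0254 -0.0003 -0.0033] turn [ 0.1473 20.0834 -0.2572] q [ 35.3547  -1.6667 -40.1419 100.1125 -20.4548  74.9887 -15.8588] t 15.75
[0.5185 0.1435 0.2992] [ 0.6726 -0.5393 -1.9746]
```

Emit:
jog_arm(
  travel=[
    [-0.004,0,0.003],
    [-0.006,0,0.002],
    [-0.0085,0,0.001],
    [-0.011,0,0],
    [-0.013,0,-0.0005],
    [-0.0155,0,-0.001],
    [-0.018,0,-0.002],
    [-0.0205,0,-0.0025],
  ],
  turn=[
    [0,2,0],
    [0,4,0],
    [0,6,0],
    [0,8,0],
    [0,10,0],
    [0,12,0],
    [0,14,0],
    [0,16,0],
  ],
  jaw=[0,0,0,0,0,0,0,0],
)

```text
time_s: 16.75
ee_pos: [0.5134, 0.1258, 0.2951]
tcp_rot: [[0.21, 0.965, 0.154], [0.781, -0.26, 0.567], [0.588, 0.001, -0.809]]
contact_force: [0.2, -0.2, -1.4]
opening: 0.134
grasp_force: 40.0
```

Run:
```python
from h import *
o=env.get_obs();print(o["ee_pos"],o["contact_force"])
for t in range(38,64,3): go(*pour(t,z=.222))
for c in("side","wrist"):
    shot(c,c+"6");m(c,"ball0",8);m(c,"scoop_lip")
```

```text
[0.5134 0.1258 0.2951] [ 0.1654 -0.2187 -1.4098]
travel [-0.0041 -0.0001 -0.0014] turn [ 0.0906  2.0125 -0.0561] q [ 40.8486  -3.403  -32.759  107.5086 -39.2152  74.3835   3.6007] t 16.75
travel [-0.0072 -0.0001 -0.0034] turn [ 0.0921  5.0125 -0.0537] q [ 40.8486  -3.403  -32.759  107.5086 -39.2152  74.3835   3.6007] t 16.75
travel [-0.0105 -0.0001 -0.0053] turn [ 0.0935  8.0125 -0.0513] q [ 40.8486  -3.403  -32.759  107.5086 -39.2152  74.3835   3.6007] t 16.75
travel [-0.0138 -0.0001 -0.007 ] turn [ 0.0949 11.0125 -0.0489] q [ 40.8486  -3.403  -32.759  107.5086 -39.2152  74.3835   3.6007] t 16.75
travel [-0.0172 -0.0001 -0.0086] turn [ 0.0962 14.0125 -0.0464] q [ 40.8486  -3.403  -32.759  107.5086 -39.2152  74.3835   3.6007] t 16.75
travel [-0.0207 -0.0001 -0.0099] turn [ 0.0975 17.0125 -0.044 ] q [ 40.8486  -3.403  -32.759  107.5086 -39.2152  74.3835   3.6007] t 16.75
travel [-0.0243 -0.0001 -0.0111] turn [ 0.0988 20.0125 -0.0414] q [ 40.8486  -3.403  -32.759  107.5086 -39.2152  74.3835   3.6007] t 16.75
travel [-0.0279 -0.     -0.0121] turn [ 0.1    23.0125 -0.0389] q [ 40.8486  -3.403  -32.759  107.5086 -39.2152  74.3835   3.6007] t 16.75
travel [-0.0316 -0.     -0.0129] turn [ 0.1012 26.0125 -0.0364] q [ 40.8486  -3.403  -32.759  107.5086 -39.2152  74.3835   3.6007] t 16.75
side ball0 []
side scoop_lip [([0.6009, 0.5027, 0.0125], 0.79)]
wrist ball0 [([0.4915, 0.0976, 0.0752], 0.51), ([0.4916, 0.1163, 0.0807], 0.47), ([0.5242, 0.1086, 0.0769], 0.41)]
wrist scoop_lip [([0.5959, 0.5034, 0.0141], 0.62)]
```

Emit:
jog_arm(
  travel=[
    [-0.004,0,-0.0015],
    [-0.007,0,-0.0035],
    [-0.0105,0,-0.005],
    [-0.014,0,-0.007],
    [-0.017,0,-0.0085],
    [-0.0205,0,-0.01],
    [-0.024,0,-0.011],
    [-0.028,0,-0.012],
  ],
  turn=[
    [0,2,0],
    [0,5,0],
    [0,8,0],
    [0,11,0],
    [0,14,0],
    [0,17,0],
    [0,20,0],
    [0,23,0],
  ],
  jaw=[0,0,0,0,0,0,0,0],
)

```text
time_s: 18.05
ee_pos: [0.5059, 0.0966, 0.2883]
tcp_rot: [[0.134, 0.965, 0.225], [0.497, -0.261, 0.827], [0.857, 0.001, -0.515]]
contact_force: [0.7, 0.5, -1.6]
opening: 0.135
grasp_force: 40.0
```

Run:
```python
from h import *
o=env.get_obs();print(o["ee_pos"],o["contact_force"],o["q"])
go(*pour(0,z=.24))
im=[]
for c in("side","wrist"):
    i=shot(c,c+"7");im.append(i);m(c,"ball0",8)
cv2.imwrite("pics/c7.png",np.hstack([cv2.resize(im[0][120:300,190:370],(400,400)),cv2.resize(im[1],(400,300),interpolation=3)[:,:] if 0 else cv2.resize(im[1],(400,400))]))
```

```text
[0.5059 0.0966 0.2883] [ 0.6593  0.4792 -1.644 ] [ 47.1508   3.239  -25.476  115.2326 -58.3139  80.4043  27.2324]
travel [ 0.0442 -0.0005  0.0558] turn [  0.1299 -59.02    -0.1069] q [ 47.1508   3.239  -25.476  115.2326 -58.3139  80.4043  27.2324] t 18.05
side ball0 []
wrist ball0 []
```

View pics/c7.png

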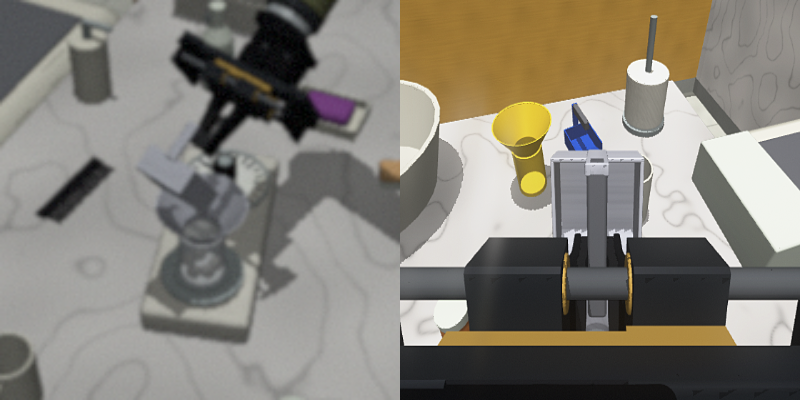

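Run:
```python
from h import *
for t,z in((56,.23),(48,.245),(40,.26),(32,.27),(24,.27),(16,.27),(8,.27),(0,.27)): go(*pour(t,z=z))
```

```text
travel [ 0.0102 -0.0003 -0.0016] turn [ 0.1436 -2.9423 -0.0891] q [ 47.1355   3.2085 -25.4994 115.2144 -58.2579  80.379   27.1076] t 18.25
travel [ 0.0302 -0.0003 -0.0024] turn [  0.1372 -10.9423  -0.099 ] q [ 47.1355   3.2085 -25.4994 115.2144 -58.2579  80.379   27.1076] t 18.25
travel [ 0.0493 -0.0004 -0.0023] turn [  0.1304 -18.9423  -0.1087] q [ 47.1355   3.2085 -25.4994 115.2144 -58.2579  80.379   27.1076] t 18.25
travel [ 0.0629 -0.0004  0.0012] turn [  0.1231 -26.9423  -0.1181] q [ 47.1355   3.2085 -25.4994 115.2144 -58.2579  80.379   27.1076] t 18.25
travel [ 0.0667 -0.0004  0.0104] turn [  0.1153 -34.9423  -0.1272] q [ 47.1355   3.2085 -25.4994 115.2144 -58.2579  80.379   27.1076] t 18.25
travel [ 0.0692 -0.0004  0.0201] turn [  0.107  -42.9423  -0.136 ] q [ 47.1355   3.2085 -25.4994 115.2144 -58.2579  80.379   27.1076] t 18.25
travel [ 0.0703 -0.0005  0.0301] turn [  0.0981 -50.9423  -0.1445] q [ 47.1355   3.2085 -25.4994 115.2144 -58.2579  80.379   27.1076] t 18.25
travel [ 0.07   -0.0005  0.0401] turn [  0.0888 -58.9423  -0.1527] q [ 47.1355   3.2085 -25.4994 115.2144 -58.2579  80.379   27.1076] t 18.25
```

Emit:
jog_arm(
  travel=[
    [0.01,0,-0.0015],
    [0.03,0,-0.0025],
    [0.049,0,-0.002],
    [0.063,0,0.001],
    [0.067,0,0.01],
    [0.069,0,0.02],
    [0.07,0,0.03],
    [0.07,0,0.04],
  ],
  turn=[
    [0,-3,0],
    [0,-11,0],
    [0,-19,0],
    [0,-27,0],
    [0,-35,0],
    [0,-43,0],
    [0,-51,0],
    [0,-59,0],
  ],
  jaw=[0,0,0,0,0,0,0,0],
)

```text
time_s: 19.25
ee_pos: [0.5244, 0.1656, 0.3296]
tcp_rot: [[0.263, 0.965, 0.004], [0.965, -0.263, -0.004], [-0.003, 0.005, -1.0]]
contact_force: [-0.2, 1.1, -1.9]
opening: 0.133
grasp_force: 40.0
```

Run:
```python
from h import *
go([.42,.345,.31],down(2.3))
im=shot("side","side8")
m("side","ball0",8);m("side","jar")
```

```text
travel [ 0.1457 -0.1479  0.0185] turn [ 0.3457 -0.0051 72.4755] q [ 24.4486   8.3032 -49.8044  86.9706   6.6521  87.5845 -40.5547] t 19.25
side ball0 []
side jar [([0.4517, 0.4831, -0.0004], 0.88), ([0.5056, 0.1075, 0.0623], 0.78)]
```

Emit:
jog_arm(
  travel=[
    [0.018,-0.018,0],
    [0.036,-0.037,0],
    [0.054,-0.055,0],
    [0.072,-0.074,0],
    [0.091,-0.092,0.005],
    [0.109,-0.111,0.01],
    [0.127,-0.13,0.015],
    [0.142,-0.146,0.018],
  ],
  turn=[
    [0,0,9],
    [0,0,18],
    [0,0,27],
    [0,0,36],
    [0,0,45],
    [0,0,54],
    [0,0,63],
    [0,0,72],
  ],
  jaw=[0,0,0,0,0,0,0,0],
)

```text
time_s: 20.4
ee_pos: [0.4202, 0.3393, 0.31]
tcp_rot: [[0.999, 0.041, 0.001], [0.041, -0.999, 0.001], [0.001, -0.001, -1.0]]
contact_force: [0.1, -1.1, -0.6]
opening: 0.132
grasp_force: 40.0
```

Emit:
jog_arm(
  travel=[
    [0,0,0],
    [0,0,0.01],
    [0,0,0.04],
    [0,0,0.08],
  ],
  turn=[
    [0,0,0],
    [0,0,0],
    [0,0,0],
    [0,0,0],
  ],
  jaw=[0,0,0,0],
)

```text
time_s: 20.9
ee_pos: [0.4222, 0.3381, 0.229]
tcp_rot: [[0.999, 0.048, 0.002], [0.048, -0.999, 0.001], [0.002, -0.0, -1.0]]
contact_force: [0.6, 0.2, -1.2]
opening: 0.131
grasp_force: 40.0
```

Run:
```python
from h import *
go([.42,.345,.0735],down(2.3));print(env.get_obs()["ee_pos"],env.get_obs()["tcp_rot"])
im={}
for c in("side","top"):
    im[c]=shot(c,c+"9");m(c,"ball0",8);m(c,"scoop");m(c,"needle_tip");m(c,"weight_mark")
cv2.imwrite("pics/c9.png",np.hstack([cv2.resize(im["side"][180:330,200:350],(400,400),interpolation=2),cv2.resize(im["top"][160:290,230:360],(400,400),interpolation=2)]))
```

```text
travel [-0.0022 -0.0069  0.1554] turn [-0.0245 -0.1232  0.4261] q [   5.7534    9.81    -51.9929   97.5039    8.0065   76.4397 -134.9776] t 20.9
[0.4222 0.3381 0.229 ] [[ 0.9989  0.0476  0.0021]
 [ 0.0476 -0.9989  0.0005]
 [ 0.0022 -0.0004 -1.    ]]
side ball0 []
side scoop [([0.5895, 0.5479, -0.003], 0.92), ([0.4254, 0.3377, 0.159], 0.87), ([0.5585, -0.0734, 0.0456], 0.33)]
side needle_tip [([0.5035, 0.1036, 0.0596], 0.3)]
side weight_mark [([0.6036, -0.095, 0.054], 0.58)]
top ball0 [([0.5124, 0.1242, 0.0704], 0.57), ([0.5247, 0.1059, 0.0758], 0.49), ([0.5192, 0.0922, 0.0728], 0.45), ([0.4939, 0.116, 0.0766], 0.37), ([0.5615, -0.0771, 0.046], 0.24)]
top scoop [([0.4235, 0.3386, 0.1565], 0.83), ([0.5906, 0.544, 0.0028], 0.77)]
top needle_tip [([0.5332, 0.0115, -0.0006], 0.65), ([0.5993, -0.0947, 0.0525], 0.17)]
top weight_mark [([0.6006, -0.0957, 0.0549], 0.74), ([0.4927, 0.1152, 0.0802], 0.68)]
```

View pics/c9.png

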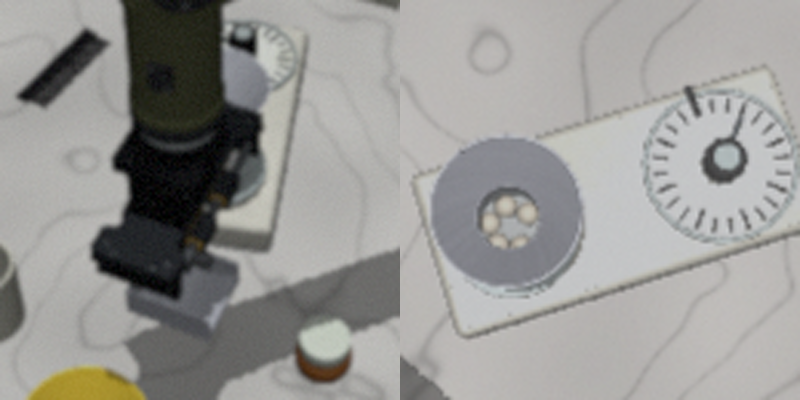

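Emit:
jog_arm(
  travel=[
    [0,0,0.03],
    [0,0,0.07],
    [0,0,0.11],
    [0,0,0.135],
    [0,0,0.148],
    [0,0,0.153],
    [0,0,0.156],
    [0,0,0.157],
  ],
  turn=[
    [0,0,0],
    [0,0,0],
    [0,0,0],
    [0,0,0],
    [0,0,0],
    [0,0,0],
    [0,0,0],
    [0,0,0],
  ],
  jaw=[0,0,0,0,0,0,0,0],
)

```text
time_s: 22.4
ee_pos: [0.4209, 0.34, 0.0732]
tcp_rot: [[0.999, 0.049, 0.001], [0.049, -0.999, 0.001], [0.001, -0.0, -1.0]]
contact_force: [0.3, 0.6, -0.2]
opening: 0.133
grasp_force: 40.0
```

Run:
```python
from h import *
o=env.get_obs();print(o["ee_pos"],o["contact_force"],o["tcp_rot"])
```

```text
[0.4209 0.34   0.0732] [ 0.2568  0.5968 -0.2339] [[ 0.9988  0.0488  0.0012]
 [ 0.0488 -0.9988  0.0006]
 [ 0.0013 -0.0005 -1.    ]]
```

Contact force is about to take the scoop's weight; lower a hair, release, then lift.

Emit:
jog_arm(
  travel=[
    [0,0,0.001],
    [0,0,0.001],
    [0,0,0.001],
    [0,0,0.001],
    [0,0,0.001],
    [0,0,0.001],
    [0,0,0.001],
  ],
  turn=[
    [0,0,0],
    [0,0,0],
    [0,0,0],
    [0,0,0],
    [0,0,0],
    [0,0,0],
    [0,0,0],
  ],
  jaw=[0,0,0.5,0.5,0.5,0.5,0.5],
)

```text
time_s: 23.28
ee_pos: [0.4204, 0.3396, 0.0714]
tcp_rot: [[0.999, 0.049, -0.0], [0.049, -0.999, -0.0], [-0.0, 0.0, -1.0]]
contact_force: [-0.0, 0.7, 0.0]
opening: 0.489
grasp_force: 0.0
```

Emit:
jog_arm(
  travel=[
    [0,0,-0.01],
    [0,0,-0.04],
    [0,0,-0.08],
    [0,0,-0.12],
    [-0.02,0,-0.17],
    [-0.05,0,-0.2],
    [-0.06,0,-0.2],
    [-0.06,0,-0.2],
  ],
  turn=[
    [0,0,0],
    [0,0,0],
    [0,0,0],
    [0,0,0],
    [0,0,0],
    [0,0,0],
    [0,0,0],
    [0,0,0],
  ],
  jaw=[0.5,0.5,0.5,0.5,0.5,0.5,0.5,0.5],
)

```text
time_s: 24.28
ee_pos: [0.3602, 0.3363, 0.2712]
tcp_rot: [[0.999, 0.049, 0.001], [0.049, -0.999, -0.001], [0.001, 0.001, -1.0]]
contact_force: [-0.2, 0.5, -0.4]
opening: 0.495
grasp_force: 0.0
```

Run:
```python
from h import *
print(env.get_obs()["contact_force"])
for c in("wrist","top","side"):
    shot(c,c+"10");m(c,"scoop",2);m(c,"scoop_grip",2);m(c,"ball0",6);m(c,"jar",2)
```

```text
[-0.2197  0.4582 -0.3929]
wrist scoop [([0.4246, 0.3419, 0.0013], 0.96)]
wrist scoop_grip []
wrist ball0 []
wrist jar [([0.5052, 0.1059, 0.0593], 0.77), ([0.4512, 0.4829, 0.0004], 0.69)]
top scoop [([0.4252, 0.3387, 0.0008], 0.94), ([0.592, 0.5475, 0.0032], 0.79)]
top scoop_grip [([0.5921, 0.5459, 0.0716], 0.91), ([0.4287, 0.3401, 0.0686], 0.88)]
top ball0 [([0.517, 0.0937, 0.0774], 0.46), ([0.4891, 0.117, 0.0797], 0.42), ([0.5143, 0.1243, 0.071], 0.42), ([0.5229, 0.106, 0.0742], 0.38)]
top jar [([0.4498, 0.4795, 0.0022], 0.89), ([0.506, 0.1065, 0.0587], 0.66)]
side scoop [([0.5919, 0.5465, -0.0007], 0.93), ([0.4241, 0.3397, -0.0001], 0.75)]
side scoop_grip [([0.4234, 0.3391, 0.0705], 0.89), ([0.5868, 0.5471, 0.0751], 0.89)]
side ball0 []
side jar [([0.5078, 0.1041, 0.1868], 0.63), ([0.4485, 0.4857, 0.0035], 0.56)]
```

View pics/wrist10.png

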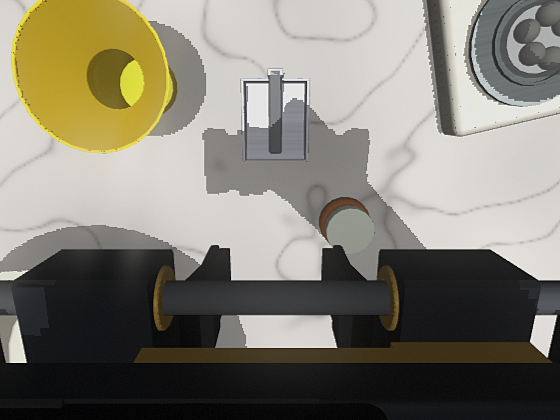

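The scoop stands empty and upright at about (275, 115), and the balls show in the jar at about (540, 40). The hand is clear of everything, so I am handing in.

```bash
python3 -c "
from station import env;print(env.sign_off())"
```

```text
the job is handed in; nothing more can be done
None
```

I zeroed the scale, poured all five balls into the jar so the needle stands at about the 45° weight mark, stood the scoop upright on the counter, and handed the job in at about 25 s; no verdict came back.

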